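# Nest the small pan in the empty large one, handles opposite

### The job

Tidy away the steel mixing pans: stand the small pan upright inside the empty large pan, right down on its floor, with its handle pointing to the opposite side from the large pan's handle so that the two clear each other. Leave the other large pan, which holds wooden offcuts, alone, and let go of everything.

Things in the scene. Friction and masses are not known exactly. Their poses are not given: they have to be found in the camera images.
- small_pan: Small tall steel pan: round open cup, 62 mm outside diameter at the rim (60 at the foot), 72 high, wall 3, 0.18 kg. Origin: centre of its underside, z up; +x towards its handle, a level bar 14 wide, 4 thick, 58 to 60 mm above the underside, ending in an eye 98 mm from the axis. Grip across the cup's top 25 mm from above, square to the handle: that stays above the large pan's rim when nested.
- small_pan_handle_end (a point): Far end of the small pan's handle: 95 mm from the pan's axis along its +x, 60 mm above its underside.
- empty_pan: The empty one of two alike large low steel pans, loose on the bench: 104 mm outside diameter at the rim, 94 at the foot, 42 high, wall 3, floor 4 thick and 88 across, 0.5 kg. Origin: centre of its underside, z up; +x towards its handle, a bar 16 wide that rises from the wall to 70 mm up at 68 mm from the axis, then to 79 up at 118 out, so it blocks a small-pan handle on its side.
- filled_pan: The other large pan, same shape, size, origin and axes as the empty one, with two wooden offcuts in it (a 34 mm cube and a 22x40x12 mm bar): not to be used. The three pans stand in a row along the bench's front edge; a tall fixed bandsaw stands behind the middle and right of the row, from about x = 0.57 m, so move between the pans along the row, not round behind it.

How it is judged:
By the outcome, as a careful person would: the job done as asked, in the order asked, and still so for the second after the job is handed in, with the robot touching nothing.
It also fails if it takes over 45 s, if anything falls off the work surface, if the arm or the gripper's body presses on something with over 40 N, if the wrist force passes 120 N, or if a joint passes its speed limit or range.

### The arm

A 6-joint arm with a two-finger parallel gripper is mounted at the origin on a cart in front of the work surface, level with it; the furniture and walls round the work are solid. World frame = base frame: x ahead of the robot, y to its left, z up, the work surface at z = 0. Lengths are in m, angles in rad, forces in N, time in s.
With the tool pointing down it reaches from about 0.375 to 0.9 m from the base axis. Payload 3.1 kg.
Tool frame: the origin (TCP) lies on the centre line of the jaws, within the pads' length; the fingertips stand 22 mm ahead of it and the grasp point (between the pads) lies 3 mm ahead of it; z points along the fingers, y is the line along which they close (so a half turn about z gives the same grasp; the last joint's range is limited). The gripper opens to 85 mm and grips with 20 to 120 N. Pads are 22 mm wide; open, the fingers measure 114 mm over their backs; the gripper's body (76 mm by 85 mm) begins 54 mm behind the grasp point. The pads swing forward as they close: fully open they stand 13 mm farther back than shut.
Start: joints at [0.956, 0.527, 1.433, -0, 1.181, -0.178], TCP at [0.264, 0.566, 0.253] pointing down, gripper open.
Joint ranges: [-3.08, 3.08], [-0.75, 2.2], [0.22, 2.44], [-1.43, 4.57], [0, 2.65], [-2.85, 2.85]. Speed limits (rad/s): [2.79, 2.79, 3.14, 3.14, 3.14, 3.14].

### API

Orientations are given as a unit quaternion [x, y, z, w].
In Python, from station import manip gives the robot as it stands.
- The arm moves only by the tool creep_tool, called as a command line: name --argument value ..., lists and objects as JSON in quotes. Schema: {"type":"object","properties":{"segments":{"type":"array","items":{"type":"object","properties":{"xyz":{"type":"array","items":{"type":"number"},"minItems":3,"maxItems":3},"spin":{"type":"number"},"finger_gap":{"type":"number"}},"additionalProperties":false,"required":["finger_gap"]},"minItems":1,"maxItems":20},"squeeze":{"type":"number"},"only":{"type":"string"},"quiet":{"type":"boolean"},"lines":{"type":"string"}},"required":["segments"],"additionalProperties":false}. segments is a list of rows, 1 to 20 of them, each an object with the fields xyz (a list: dx, dy, dz in normalised numbers (1 is 75 cm)), spin (a turn about the tool's z in fractions of the full range, 1 being 4 rad), finger_gap (the opening from 0.0 (shut) to 1.0 (fully open)); a field left out counts as zero (the opening has to be given); each row is the pose to reach, as a shift and turn from the pose commanded when the call began, along the tool's axes at that moment; what a row does not reach only later rows make up. A row lasts 1/10 s, in which the tool goes at most 0.05 m and 0.15 rad, less where a joint would pass 70% of its speed; a pose out of reach is approached as far as the arm can. The fingers move at their own pace and stop on an object; squeeze is the grip in N (left out, the last holds). Time passes only in rows, so rows that do not move let the fingers close. The tool returns the time, the measured TCP pose, the force, the opening and the grip force at its end. only (a regular expression) keeps the lines of the reply that match it, lines (a string "A,B") keeps lines A to B, and quiet returns only ok. Shift and turn numbers lie between -1 and 1, and a call with a number outside is refused. Input that does not fit is refused with a message, and nothing moves.
- manip.sense(): the state, without advancing time (a new reading comes with each control period).
- manip.snapshot(name): name is "scene" or "top" or "wrist"; returns a dict with "pixels" (400x640x3 uint8, red, green, blue), "range_z" (400x640 float32, m along the optical axis (not along the pixel's ray), 0 where there is no reading), "fov_y" (degrees; the focal length in pixels is half the picture's height over the tangent of half this angle, whatever the lens; pixels are square), "cx", "cy" (the principal point, pixels), "R" (3x3) and "t" (3): a world point X has camera coordinates R X + t; the wrist camera has in their place "hand_eye" (4x4, takes a point from camera to tool coordinates, whose origin is the TCP and whose axes are the flange's). Camera axes: x right, y down, z forward; pixel columns grow to the right and rows downward; lengths in m; the calibration is good to about 2 mm. A picture is of the moment at which its call begins: read the wrist's pose just before it.
- manip.sign_off(): hands the job in; it is judged then, once.
The state is a dict: "t": time; "q": joint angles; "qd": joint speeds; "tau": joint torques, N m; "tcp_pos": TCP position; "tool_rot": TCP orientation; "force": force on the tool from outside, world axes, zero at the start; "ft_torque": the same for the moment, N m; "finger_gap": opening from 0.0 (shut) to 1.0 (fully open); "gripper_force": force on a finger pad.
Only numpy, scipy, OpenCV 4.12 (cv2) and the standard library are available. Lean on these libraries where they do the work, as an engineer would, in place of code of your own. Each camera call takes 0.05 s, during which the arm holds its last target. There are 200 camera calls.

## Working session

There is one attempt and no reset: what is moved stays moved. The work goes in short steps, Python scripts to look and compute and a tool call to move; the robot and the scene stay as the last step left them, time stands still between calls to the robot, and variables do not carry over. Pictures are saved under pics/ and viewed, at most 10 in all, crops included, and the job is handed in when it is done.

```bash
ls; mkdir -p pics; cat > h.py <<'E'
import numpy as np, cv2
from station import manip
def cloud(s):
    h,w=s["range_z"].shape; f=h/2/np.tan(np.radians(s["fov_y"])/2)
    v,u=np.mgrid[:h,:w]; z=s["range_z"].astype(float)
    P=np.stack([(u-s["cx"])*z/f,(v-s["cy"])*z/f,z],-1)
    if "R" in s: return (P-s["t"])@np.array(s["R"])
    return P
E
python3 - <<'E'
from h import *
st=manip.sense(); print({k:np.round(v,3) for k,v in st.items()})
s=manip.snapshot("top"); np.savez("top.npz",**s); cv2.imwrite("pics/top.png",s["pixels"][:,:,::-1])
s=manip.snapshot("scene"); cv2.imwrite("pics/scene.png",s["pixels"][:,:,::-1])
E
```

```text
pics
station.py
{'t': np.float64(0.0), 'q': array([ 0.956,  0.528,  1.434, -0.   ,  1.181, -0.179]), 'qd': array([-0.   ,  0.003,  0.001, -0.001,  0.002,  0.001]), 'tau': array([-1.0000e-03, -4.4235e+01, -1.7802e+01, -0.0000e+00,  9.0000e-03,
        0.0000e+00]), 'tcp_pos': array([0.264, 0.566, 0.252]), 'tool_rot': array([ 0.217,  0.976, -0.001, -0.   ]), 'force': array([-0.85 , -0.312,  0.097]), 'ft_torque': array([-0.031,  0.015, -0.046]), 'gripper_force': np.float64(0.0), 'finger_gap': np.float64(0.999)}
```

View pics/top.png

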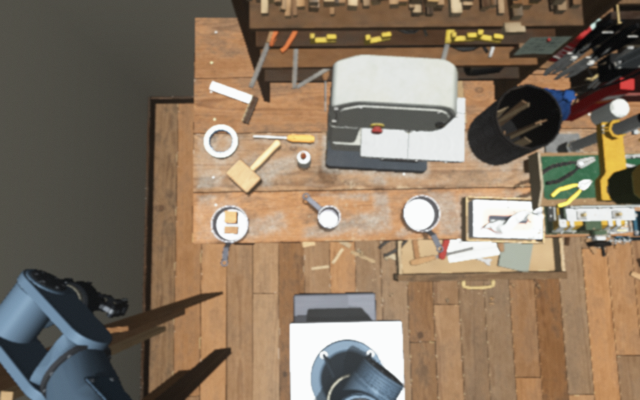

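View pics/scene.png

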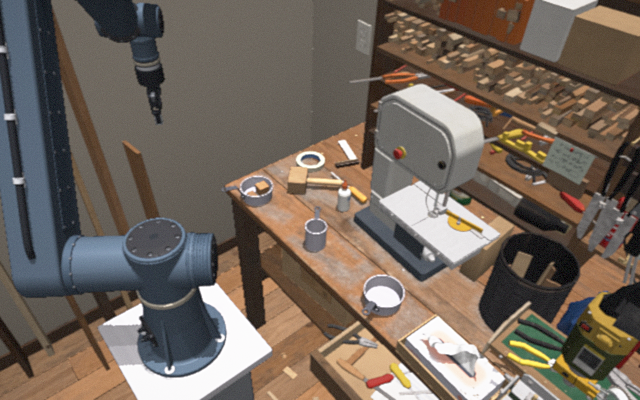

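The top view shows the filled pan at about (231,223), the small pan at (329,217) with its handle towards (308,200), and the empty pan at (421,213) with its handle towards (437,245).

```bash
python3 - <<'E'
from h import *
s=dict(np.load("top.npz")); C=cloud(s)
for n,(u,v),r,zr in [("small",(329,217),20,(.066,.08)),("empty",(421,213),30,(.036,.048))]:
    sub=C[v-45:v+50,u-45:u+45].reshape(-1,3)
    print(n,C[v,u])
    rim=sub[(sub[:,2]>zr[0])&(sub[:,2]<zr[1])]
    rim=rim[np.linalg.norm(rim[:,:2]-C[v,u][:2],axis=1)<(.04 if n=="small" else .06)]
    (c,rad)=cv2.minEnclosingCircle(rim[:,:2].astype(np.float32)); print(len(rim),c,rad*2)
    d=np.linalg.norm(sub[:,:2]-c,axis=1)
    lo,hi,z0,z1=(.045,.1,.04,.075) if n=="small" else (.065,.122,.055,.09)
    H=sub[(d>lo)&(d<hi)&(sub[:,2]>z0)&(sub[:,2]<z1)]
    m=H.mean(0); print(len(H),m,"yaw",np.arctan2(m[1]-c[1],m[0]-c[0]))
    if n=="small": print(np.round(H[::max(1,len(H)//8)],3).tolist())
E
```

```text
small [0.45122583 0.04155453 0.00325431]
78 (0.44830507040023804, 0.04516112431883812) 0.062154196202754974
90 [0.49546174 0.09652616 0.06016445] yaw 0.8280873721638531
[[0.515, 0.112, 0.061], [0.509, 0.115, 0.062], [0.504, 0.099, 0.058], [0.499, 0.113, 0.057], [0.495, 0.101, 0.065], [0.493, 0.088, 0.055], [0.487, 0.088, 0.054], [0.483, 0.074, 0.062], [0.476, 0.085, 0.059]]
empty [ 0.45816255 -0.22818049  0.00384573]
165 (0.4522414803504944, -0.22067813575267792) 0.11073905974626541
101 [ 0.36854331 -0.24896934  0.07588323] yaw -2.8156348464260508
```

```bash
cat >> h.py <<'E'
from scipy.spatial.transform import Rotation as Ro
def delta(p,yaw):
    """shift in tool axes to TCP p with tool x at world yaw (tool down)"""
    st=manip.sense(); R=Ro.from_quat(st["tool_rot"]).as_matrix()
    d=R.T@(np.array(p)-st["tcp_pos"]); y0=np.arctan2(R[1,0],R[0,0])
    t=-(yaw-y0); t=(t+np.pi)%(2*np.pi)-np.pi
    print("delta",np.round(d,4),"turn",round(t,4),"tcp",np.round(st["tcp_pos"],4),"tilt",np.round(R[:,2],3))
def wrist(name):
    st=manip.sense(); s=manip.snapshot("wrist"); cv2.imwrite("pics/"+name,s["pixels"][:,:,::-1])
    P=cloud(s); H=np.array(s["hand_eye"]); R=Ro.from_quat(st["tool_rot"]).as_matrix()
    return s,(P@H[:3,:3].T+H[:3,3])@R.T+st["tcp_pos"]
E
python3 - <<'E'
from h import *
delta([.42,.045,.25],.83); s=manip.snapshot("wrist"); print(np.round(s["hand_eye"],3),s["fov_y"])
E
```

```text
delta [-0.3617 -0.4059  0.0031] turn 1.8748 tcp [0.264  0.5658 0.2524] tilt [-0.001 -0.002 -1.   ]
[[ 0.    -0.953 -0.303  0.078]
 [ 1.    -0.     0.001 -0.   ]
 [-0.001 -0.303  0.953 -0.12 ]
 [ 0.     0.     0.     1.   ]] 60.075087561281165
```

Units first: shifts go in shares of 75 cm and turns go in shares of 4 rad. So -0.406 m / 0.75 = -0.5413, -0.36 m / 0.75 = -0.48, 1.87 rad / 4 = 0.4675.

creep_tool --segments '[{"xyz": [-0.48,-0.5413,0],"spin": 0.4675,"finger_gap": 1},{"xyz": [-0.48,-0.5413,0],"spin": 0.4675,"finger_gap": 1},{"xyz": [-0.48,-0.5413,0],"spin": 0.4675,"finger_gap": 1},{"xyz": [-0.48,-0.5413,0],"spin": 0.4675,"finger_gap": 1},{"xyz": [-0.48,-0.5413,0],"spin": 0.4675,"finger_gap": 1},{"xyz": [-0.48,-0.5413,0],"spin": 0.4675,"finger_gap": 1},{"xyz": [-0.48,-0.5413,0],"spin": 0.4675,"finger_gap": 1},{"xyz": [-0.48,-0.5413,0],"spin": 0.4675,"finger_gap": 1},{"xyz": [-0.48,-0.5413,0],"spin": 0.4675,"finger_gap": 1},{"xyz": [-0.48,-0.5413,0],"spin": 0.4675,"finger_gap": 1},{"xyz": [-0.48,-0.5413,0],"spin": 0.4675,"finger_gap": 1},{"xyz": [-0.48,-0.5413,0],"spin": 0.4675,"finger_gap": 1},{"xyz": [-0.48,-0.5413,0],"spin": 0.4675,"finger_gap": 1},{"xyz": [-0.48,-0.5413,0],"spin": 0.4675,"finger_gap": 1},{"xyz": [-0.48,-0.5413,0],"spin": 0.4675,"finger_gap": 1},{"xyz": [-0.48,-0.5413,0],"spin": 0.4675,"finger_gap": 1}]' --squeeze 40

```text
t: 1.75
tcp_pos: [0.4186, 0.0465, 0.2533]
tool_rot: [0.914, 0.406, -0.0, -0.0]
force: [0.8, 0.1, 0.1]
finger_gap: 1.004
gripper_force: 0.0
```

```bash
cat >> h.py <<'E'
from scipy.optimize import least_squares
def measure(C,c0,h,R,hr,hz,step=.004):
    P=C.reshape(-1,3); P=P[np.isfinite(P).all(1)]
    rim=P[(abs(P[:,2]-h)<step)&(abs(np.linalg.norm(P[:,:2]-c0,axis=1)-R)<.014)]
    f=lambda c:np.linalg.norm(rim[:,:2]-c[:2],axis=1)-c[2]
    r=least_squares(f,[*c0,R],loss="soft_l1",f_scale=.001); c=r.x[:2]
    d=np.linalg.norm(P[:,:2]-c,axis=1)
    H=P[(d>hr[0])&(d<hr[1])&(P[:,2]>hz[0])&(P[:,2]<hz[1])]
    a=np.arctan2(np.median(H[:,1])-c[1],np.median(H[:,0])-c[0])
    print("centre",np.round(c,4),"r",round(r.x[2],4),"n",len(rim),"handle yaw",round(a,4),len(H),"top z",np.round(np.percentile(P[np.abs(d-R)<.006][:,2],[50,90,97]),4))
    return c,a
E
python3 - <<'E'
from h import *
s,C=wrist("w1.png"); np.save("w1.npy",C)
measure(C,[.448,.045],.072,.0295,(.045,.1),(.05,.068))
E
```

```text
centre [0.4468 0.0441] r 0.0292 n 856 handle yaw 0.8265 1016 top z [0.2654 0.3054 0.3097]
```

View pics/w1.png

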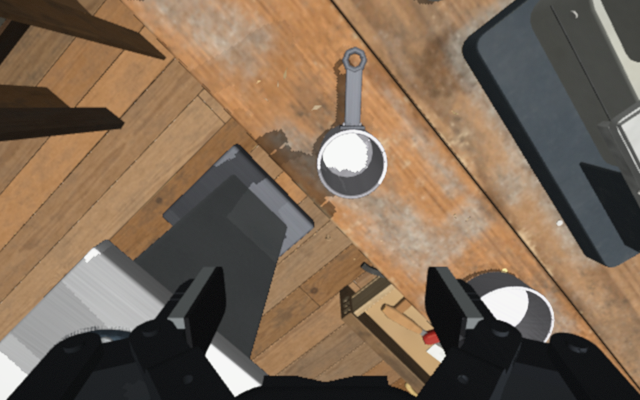

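The small pan is at (351,163) with its handle up the image to (353,58), already in line with tool x. I'll measure the empty pan from the side before grasping.

```bash
python3 - <<'E'
from h import *
delta([.42,-.32,.26],1.57)
E
```

```text
delta [-0.2712  0.2466 -0.0067] turn -0.7335 tcp [0.4187 0.0465 0.2533] tilt [-0. -0. -1.]
```

Scaled: -0.27 m / 0.75 = -0.36, 0.245 m / 0.75 = 0.3267, -0.73 rad / 4 = -0.1825.

creep_tool --segments '[{"xyz": [-0.36,0.3267,-0.0133],"spin": -0.1825,"finger_gap": 1},{"xyz": [-0.36,0.3267,-0.0133],"spin": -0.1825,"finger_gap": 1},{"xyz": [-0.36,0.3267,-0.0133],"spin": -0.1825,"finger_gap": 1},{"xyz": [-0.36,0.3267,-0.0133],"spin": -0.1825,"finger_gap": 1},{"xyz": [-0.36,0.3267,-0.0133],"spin": -0.1825,"finger_gap": 1},{"xyz": [-0.36,0.3267,-0.0133],"spin": -0.1825,"finger_gap": 1},{"xyz": [-0.36,0.3267,-0.0133],"spin": -0.1825,"finger_gap": 1},{"xyz": [-0.36,0.3267,-0.0133],"spin": -0.1825,"finger_gap": 1},{"xyz": [-0.36,0.3267,-0.0133],"spin": -0.1825,"finger_gap": 1},{"xyz": [-0.36,0.3267,-0.0133],"spin": -0.1825,"finger_gap": 1},{"xyz": [-0.36,0.3267,-0.0133],"spin": -0.1825,"finger_gap": 1}]'

```text
t: 2.9
tcp_pos: [0.4188, -0.3168, 0.2628]
tool_rot: [0.709, 0.705, 0.0, -0.001]
force: [-0.5, 1.2, -0.0]
finger_gap: 0.998
gripper_force: 0.0
```

```bash
python3 - <<'E'
from h import *
s,C=wrist("w2.png")
c,a=measure(C,[.452,-.222],.042,.0505,(.08,.118),(.06,.085))
measure(C,c,.042,.0505,(.06,.075),(.05,.085))
delta([.4468,.0441,.2],.8265)
E
```

```text
centre [ 0.4536 -0.2217] r 0.05 n 1637 handle yaw -2.8133 781 top z [0.0314 0.0428 0.0436]
centre [ 0.4536 -0.2217] r 0.05 n 1637 handle yaw -2.8111 356 top z [0.0314 0.0428 0.0436]
delta [0.3606 0.0264 0.0636] turn 0.7401 tcp [ 0.4189 -0.3165  0.263 ] tilt [-0.001  0.002 -1.   ]
```

View pics/w2.png

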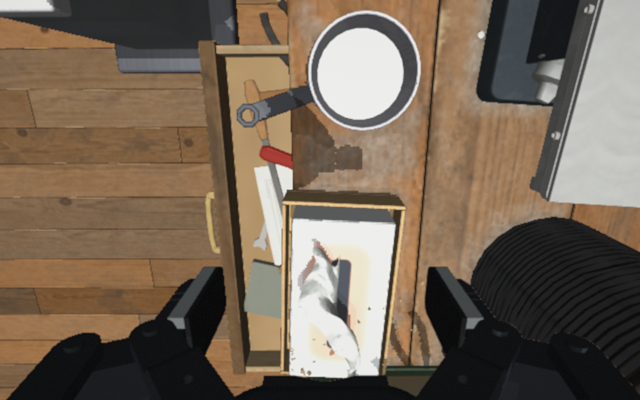

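The empty pan is at (363,70), with its handle going left and down to (248,113). So its yaw is -2.81, and the small pan needs a yaw of 0.33. Next I go above the small pan.

Scaled: 0.36 m / 0.75 = 0.48, 0.063 m / 0.75 = 0.084, 0.74 rad / 4 = 0.185.

creep_tool --segments '[{"xyz": [0.48,0.0347,0.084],"spin": 0.185,"finger_gap": 1},{"xyz": [0.48,0.0347,0.084],"spin": 0.185,"finger_gap": 1},{"xyz": [0.48,0.0347,0.084],"spin": 0.185,"finger_gap": 1},{"xyz": [0.48,0.0347,0.084],"spin": 0.185,"finger_gap": 1},{"xyz": [0.48,0.0347,0.084],"spin": 0.185,"finger_gap": 1},{"xyz": [0.48,0.0347,0.084],"spin": 0.185,"finger_gap": 1},{"xyz": [0.48,0.0347,0.084],"spin": 0.185,"finger_gap": 1},{"xyz": [0.48,0.0347,0.084],"spin": 0.185,"finger_gap": 1},{"xyz": [0.48,0.0347,0.084],"spin": 0.185,"finger_gap": 1},{"xyz": [0.48,0.0347,0.084],"spin": 0.185,"finger_gap": 1},{"xyz": [0.48,0.0347,0.084],"spin": 0.185,"finger_gap": 1}]'

```text
t: 4.05
tcp_pos: [0.4472, 0.0413, 0.2007]
tool_rot: [0.916, 0.401, 0.0, 0.0]
force: [-0.2, -0.4, 0.1]
finger_gap: 1.001
gripper_force: 0.0
```

```bash
python3 - <<'E'
from h import *
s,C=wrist("w3.png")
c,a=measure(C,[.4468,.0441],.072,.0295,(.045,.1),(.05,.068))
delta([.4468,.0441,.07],.8265); delta([*c,.07],a)
E
```

```text
centre [0.4472 0.0441] r 0.0291 n 1190 handle yaw 0.8241 1386 top z [0.0722 0.2623 0.2635]
delta [ 0.002  -0.0028  0.1307] turn -0.0022 tcp [0.4474 0.0408 0.2007] tilt [ 0.001 -0.    -1.   ]
delta [ 0.0023 -0.0025  0.1307] turn 0.0001 tcp [0.4474 0.0408 0.2007] tilt [ 0.001 -0.    -1.   ]
```

Scaled: 0.13 m / 0.75 = 0.1733, 0.12 m / 0.75 = 0.16.

creep_tool --segments '[{"xyz": [0.0027,-0.0033,0.0533],"finger_gap": 1},{"xyz": [0.0027,-0.0033,0.0933],"finger_gap": 1},{"xyz": [0.0027,-0.0033,0.1333],"finger_gap": 1},{"xyz": [0.0027,-0.0033,0.16],"finger_gap": 1},{"xyz": [0.0027,-0.0033,0.1733],"finger_gap": 1},{"xyz": [0.0027,-0.0033,0.1733],"finger_gap": 1},{"xyz": [0.0027,-0.0033,0.1733],"finger_gap": 1}]'

```text
t: 4.8
tcp_pos: [0.4473, 0.0439, 0.0708]
tool_rot: [0.916, 0.4, 0.0, 0.0]
force: [0.8, -0.0, -0.6]
finger_gap: 1.002
gripper_force: 0.0
```

creep_tool --segments '[{"finger_gap": 0.6},{"finger_gap": 0.4},{"finger_gap": 0.4},{"finger_gap": 0.4},{"finger_gap": 0.4},{"finger_gap": 0.4},{"finger_gap": 0.4},{"finger_gap": 0.4}]' --squeeze 50

```text
t: 5.6
tcp_pos: [0.4477, 0.0444, 0.0719]
tool_rot: [0.916, 0.401, 0.001, 0.001]
force: [-0.8, -0.8, 8.6]
finger_gap: 0.717
gripper_force: 52.0
```

Scaled: -0.12 m / 0.75 = -0.16, -0.09 m / 0.75 = -0.12.

creep_tool --segments '[{"xyz": [0,0,-0.0267],"finger_gap": 0.4},{"xyz": [0,0,-0.0667],"finger_gap": 0.4},{"xyz": [0,0,-0.12],"finger_gap": 0.4},{"xyz": [0,0,-0.16],"finger_gap": 0.4},{"xyz": [0,0,-0.16],"finger_gap": 0.4},{"xyz": [0,0,-0.16],"finger_gap": 0.4}]'

```text
t: 6.2
tcp_pos: [0.4467, 0.0447, 0.191]
tool_rot: [0.916, 0.401, 0.001, 0.001]
force: [-0.5, 0.2, -1.1]
finger_gap: 0.71
gripper_force: 55.3
```

```bash
python3 - <<'E'
from h import *
s,C=wrist("w4.png")
st=manip.sense(); c=st["tcp_pos"]; h=.192 
for hh in (.188,.192,.196): measure(C,c[:2],hh,.0295,(.045,.1),(hh-.02,hh-.004),.003)
delta([.4536,-.2217,.19],.33)
E
```

```text
centre [0.4468 0.0455] r 0.0293 n 3472 handle yaw 0.8249 5094 top z [0.1857 0.2468 0.252 ]
centre [0.4463 0.045 ] r 0.0294 n 4518 handle yaw 0.8241 5159 top z [0.1859 0.2472 0.2521]
centre [0.4514 0.0504] r 0.0333 n 871 handle yaw 0.8267 4489 top z [0.1837 0.2443 0.2511]
delta [-1.905e-01  1.864e-01 -1.000e-04] turn 0.495 tcp [0.446  0.0447 0.19  ] tilt [-0.001  0.    -1.   ]
```

View pics/w4.png

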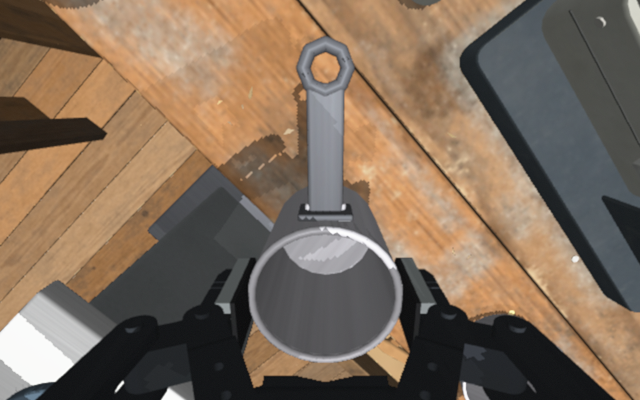

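The pan is held straight: cup at (325,293), handle in line up to (325,67). I'll check its pitch and the saw clearance.

```bash
python3 - <<'E'
from h import *
C=cloud(dict(np.load("top.npz"))).reshape(-1,3)
for z0,z1 in [(.1,.2),(.2,.3),(.3,.6)]:
    m=(C[:,1]>-.36)&(C[:,1]<.1)&(C[:,2]>z0)&(C[:,2]<z1)&(C[:,0]>.4); print(z0,np.percentile(C[m,0],[0,1,5]) if m.any() else None)
s,C=wrist("w5.png"); t=manip.sense()["tcp_pos"]; P=C.reshape(-1,3)
u=np.array([np.cos(.825),np.sin(.825)]); d=(P[:,:2]-t[:2])@u; n=(P[:,:2]-t[:2])@[-u[1],u[0]]
for a,b in [(.04,.05),(.06,.07),(.082,.098)]:
    m=(d>a)&(d<b)&(abs(n)<.012)&(P[:,2]>.15); print(a,np.median(P[m,2]))
r=np.hypot(d,n)
for s_ in (1,-1):
    m=(abs(r-.0295)<.003)&(s_*d>.02)&(P[:,2]>.17)&(P[:,2]<.21); print("rim",s_,np.percentile(P[m,2],[80,90,95]))
E
```

```text
0.1 [0.58193952 0.58562111 0.59289758]
0.2 [0.61896362 0.62950894 0.63485455]
0.3 [0.61778802 0.62955161 0.63464093]
0.04 0.17746161080404504
0.06 0.17818244410385223
0.082 0.17886659874181776
rim 1 [0.19026031 0.19072974 0.19102388]
rim -1 [0.18955018 0.19041995 0.19081533]
```

Level (rim and handle heights agree), and the saw starts at x = 0.58, so the path is clear.

Scaled: -0.19 m / 0.75 = -0.2533, 0.186 m / 0.75 = 0.248, 0.495 rad / 4 = 0.1238.

creep_tool --segments '[{"xyz": [-0.04,0.04,0],"spin": 0.025,"finger_gap": 0.4},{"xyz": [-0.08,0.08,0],"spin": 0.05,"finger_gap": 0.4},{"xyz": [-0.12,0.12,0],"spin": 0.075,"finger_gap": 0.4},{"xyz": [-0.16,0.16,0],"spin": 0.1,"finger_gap": 0.4},{"xyz": [-0.2,0.2,0],"spin": 0.1238,"finger_gap": 0.4},{"xyz": [-0.24,0.2333,0],"spin": 0.1238,"finger_gap": 0.4},{"xyz": [-0.2533,0.248,0],"spin": 0.1238,"finger_gap": 0.4},{"xyz": [-0.2533,0.248,0],"spin": 0.1238,"finger_gap": 0.4},{"xyz": [-0.2533,0.248,0],"spin": 0.1238,"finger_gap": 0.4}]'

```text
t: 7.2
tcp_pos: [0.4534, -0.2196, 0.189]
tool_rot: [0.986, 0.164, -0.001, -0.002]
force: [-0.7, 0.0, -1.3]
finger_gap: 0.71
gripper_force: 55.4
```

```bash
python3 - <<'E'
from h import *
s,C=wrist("w6.png"); t=manip.sense()["tcp_pos"]
measure(C,t[:2],.191,.0295,(.045,.1),(.171,.187),.003)
measure(C,[.4536,-.2217],.042,.0505,(.08,.118),(.06,.085))
delta([.4536,-.2217,.077],.33)
E
python3 - <<'E'
from h import *
s=manip.snapshot("scene"); cv2.imwrite("pics/s2.png",cv2.resize(s["pixels"][200:350,250:480,::-1],None,fx=3,fy=3))
E
```

```text
centre [ 0.453  -0.2193] r 0.0295 n 4181 handle yaw 0.3177 5170 top z [0.1839 0.2454 0.2502]
centre [ 0.4547 -0.2207] r 0.0498 n 1088 handle yaw nan 0 top z [0.225  0.2394 0.2443]
delta [-0.0005  0.003   0.1123] turn 0.0007 tcp [ 0.4534 -0.2191  0.1893] tilt [-0.003  0.003 -1.   ]
  return _methods._mean(a, axis=axis, dtype=dtype,
  ret = ret.dtype.type(ret / rcount)
```

View pics/s2.png

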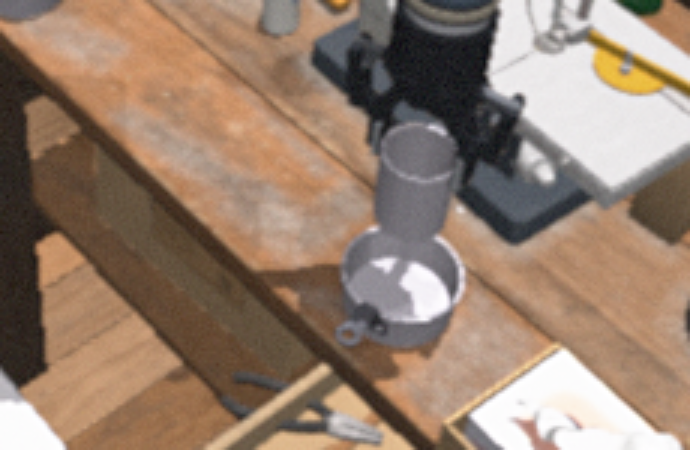

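The small pan (420,180) hangs upright over the empty pan (400,290), whose handle is front-left at (350,330). I'll lower it.

Scaled: 0.108 m / 0.75 = 0.144, 0.106 m / 0.75 = 0.1413.

creep_tool --segments '[{"xyz": [0,0.0027,0.04],"finger_gap": 0.4},{"xyz": [0,0.0027,0.08],"finger_gap": 0.4},{"xyz": [0,0.0027,0.1133],"finger_gap": 0.4},{"xyz": [0,0.0027,0.1333],"finger_gap": 0.4},{"xyz": [0,0.0027,0.1413],"finger_gap": 0.4},{"xyz": [0,0.0027,0.144],"finger_gap": 0.4},{"xyz": [0,0.0027,0.144],"finger_gap": 0.4},{"xyz": [0,0.0027,0.144],"finger_gap": 0.4}]'

```text
t: 8.1
tcp_pos: [0.4557, -0.2232, 0.0832]
tool_rot: [0.986, 0.164, 0.001, 0.001]
force: [-0.5, 0.2, -1.2]
finger_gap: 0.709
gripper_force: 55.3
```

Scaled: 0.005 m / 0.75 = 0.0067, 0.004 m / 0.75 = 0.0053.

creep_tool --segments '[{"xyz": [0,0,0.0027],"finger_gap": 0.4},{"xyz": [0,0,0.004],"finger_gap": 0.4},{"xyz": [0,0,0.0053],"finger_gap": 0.4},{"xyz": [0,0,0.0067],"finger_gap": 0.4},{"xyz": [0,0,0.0067],"finger_gap": 0.4}]'

```text
t: 8.6
tcp_pos: [0.455, -0.2231, 0.0772]
tool_rot: [0.986, 0.164, -0.0, -0.0]
force: [0.7, 0.1, -1.4]
finger_gap: 0.713
gripper_force: 55.3
```

Scaled: 0.002 m / 0.75 = 0.0027, 0.001 m / 0.75 = 0.0013.

creep_tool --segments '[{"xyz": [0,0,0.0013],"finger_gap": 0.4},{"xyz": [0,0,0.0013],"finger_gap": 0.4},{"xyz": [0,0,0.0027],"finger_gap": 0.4},{"xyz": [0,0,0.0027],"finger_gap": 0.4}]'

```text
t: 9.0
tcp_pos: [0.4551, -0.2232, 0.076]
tool_rot: [0.986, 0.164, 0.0, 0.0]
force: [-1.0, -0.2, 4.8]
finger_gap: 0.714
gripper_force: 55.9
```

Contact at the expected height. Release and lift.

creep_tool --segments '[{"finger_gap": 0.75},{"finger_gap": 0.8},{"finger_gap": 0.9},{"finger_gap": 1},{"finger_gap": 1},{"finger_gap": 1}]'

```text
t: 9.6
tcp_pos: [0.4551, -0.2231, 0.0753]
tool_rot: [0.986, 0.164, -0.0, -0.0]
force: [-0.6, -0.4, 0.0]
finger_gap: 1.0
gripper_force: 0.0
```

creep_tool --segments '[{"xyz": [0,0,-0.0133],"finger_gap": 1},{"xyz": [0,0,-0.04],"finger_gap": 1},{"xyz": [0,0,-0.08],"finger_gap": 1},{"xyz": [0,0,-0.1333],"finger_gap": 1},{"xyz": [0,0,-0.1867],"finger_gap": 1},{"xyz": [0,0,-0.2133],"finger_gap": 1},{"xyz": [0,0,-0.2133],"finger_gap": 1}]'

```text
t: 10.3
tcp_pos: [0.4567, -0.2243, 0.2394]
tool_rot: [0.986, 0.164, 0.003, 0.003]
force: [0.9, -1.1, -0.9]
finger_gap: 0.997
gripper_force: 0.0
```

```bash
python3 - <<'E'
from h import *
s,C=wrist("w7.png")
c,a=measure(C,[.4545,-.2225],.076,.0295,(.045,.1),(.055,.07),.003)
measure(C,[.4545,-.2225],.042,.0505,(.08,.118),(.07,.085),.003)
P=C.reshape(-1,3); d=P[:,:2]-c; r=np.hypot(*d.T); 
for k in range(4):
    ang=a+k*np.pi/2; m=(abs(r-.0295)<.003)&(d@[np.cos(ang),np.sin(ang)]>.02)&(P[:,2]>.06)&(P[:,2]<.1); print(k,m.sum(),np.percentile(P[m,2],[80,95]))
s=manip.snapshot("scene"); cv2.imwrite("pics/s3.png",cv2.resize(s["pixels"][150:350,170:480,::-1],None,fx=2.5,fy=2.5))
E
```

```text
centre [ 0.4541 -0.2231] r 0.0292 n 879 handle yaw 0.3248 1270 top z [0.0763 0.3013 0.3024]
centre [ 0.4542 -0.2208] r 0.0501 n 1308 handle yaw -2.8105 606 top z [0.259  0.2833 0.2917]
0 367 [0.07673228 0.07736183]
1 308 [0.07682262 0.07745462]
2 471 [0.07635514 0.07723446]
3 315 [0.07665191 0.07734731]
```

View pics/s3.png

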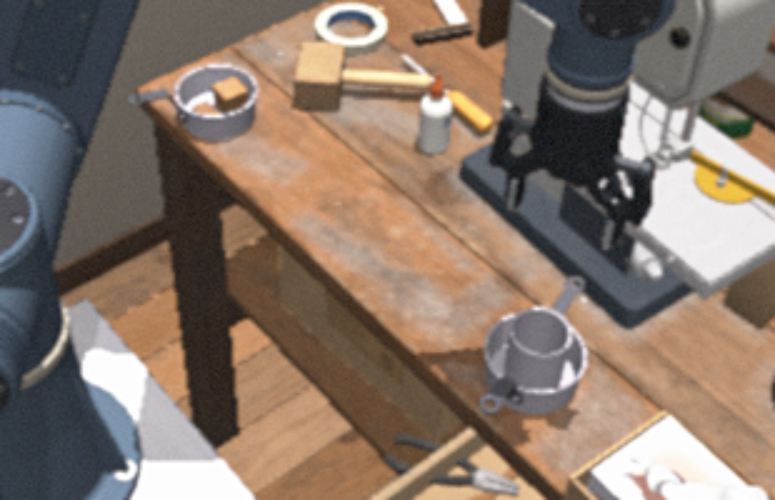

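The small pan stands level inside the empty pan at (535,355), with its handle at (572,288) opposite the large one's at (490,402). The filled pan at (215,100) is untouched, and the gripper is clear.

```bash
python3 -c "
from station import manip; print(manip.sign_off())"
```

```text
the job is handed in; nothing more can be done
None
```

The small pan stands upright on the floor of the empty large pan, with its handle opposite the large pan's; the filled pan was not touched, the gripper is clear of everything, and the job is handed in at about 10 s.

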